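Slide a board carrier under the spring flap of a test nest

TASK

Load the circuit-board carrier into the test nest without grasping or lifting anything: press the orange bar down with one fingertip to hold the spring-closed flap open, and while you keep it open push the carrier along its lane with the other fingertip, under the flap, until it is fully home against the stop. Then let go of the bar so that the flap shuts into the carrier's groove, and move clear; leave the transformer, bottle and spool where they are.

Things in the scene. Friction and masses are not known exactly. Their poses are not given: they have to be found in the camera images.
- nest: Fixed aluminium test nest, base plate 200 x 76 x 8 mm. Origin at bench height on the lane's centre line, under the entry face of the shut flap's lip; +x runs along the lane the way to push, +y left, z up. Lane floor 8 mm above the bench, 53 mm wide between black rails 6 mm wide whose tops are 14 mm above the bench (x = -120 to +40). All sizes here in mm; heights are above the bench.
- stop (a point): Middle of the dark steel end stop's face that the carrier must meet: nest x = +40, y = 0, height 18 (its top is at 28). Beside the flap, hinge ears stand at nest y = -42 to -32, x = -7 to +61, tops at height 46.
- flap (a joint): Angle of the clear flap, rad: 0 = sprung shut, grows as its left edge lifts, stops at 0.65. Hinge line along the lane at nest y = -35, height 40; flap x = 0 to 52, reaching to y = +27. The orange bar is fixed to it right of the hinge: pressing the bar down opens it. Keep it above 0.3 for the carrier to pass; 0.4 to 0.6 is good. Spring: about 2.5 N on the bar to start, 4 to 6 N at 0.5.
- lip (a point): Middle of the lower edge of the flap's yellow lip, which bars the lane's entry (x = 0 to 4, y = -1 to +25): nest x = +2, y = +12, height 21 when shut (9 below the carrier's deck); rises with the flap.
- bar_end (a point): Near end of the orange press bar, 195 long, 24 wide, 6 thick, parallel to the lane on its right, nest x = -150 to +45, centre line at nest y = -62 (62 right of the lane's centre line). This point is in the middle of its near (-x) end, on its top face: nest x = -150, y = -62, height 32 when shut; moves with the flap.
- bar_top (a point): Point in the middle of the bar's top face: nest x = -110, y = -62, height 32 when shut; moves with the bar. The face slopes up 0.15 rad to the outside when shut. Pressing it down by 8 mm opens the flap to about 0.32 rad, by 12 mm to about 0.5. A fingertip may slide along the bar while pressing.
- carrier: Loose black carrier with green board, 70 long (x), 50 wide, about 0.16 kg, in the lane before the flap, front +x. Origin: centre of underside. Deck 22 above it, with a groove for the lip at x = -9 to +3, 13 deep. At the rear an aluminium heel, 12 thick, 46 wide, top 38 above the underside. Push on the flat rear face, x = -35. Fully home: origin at nest x = +5, rear face at -30.
- transformer: Bystander, loose: yellow and steel transformer block, 26 x 26 x 30 mm; origin at the centre of its underside.
- flux: Bystander, loose: white bottle with a red cap, 38 mm diameter, 85 mm tall; origin at the centre of its underside.
- spool: Bystander, loose: aluminium solder spool on its flat end, 56 mm diameter, 32 mm tall; origin at the centre of its underside.
Mind the look-alikes: they are no part of the job. What is shaped like the carrier but pink or purple is not meant.

How it is judged:
On the way, in this order (a step that is already met when the one before it is completed fails the run):
1. a fingertip presses the bar and the flap stands open (above 0.3 rad) with the carrier still wholly before it (value of joint flap above 0.3 rad and contact force between the fingers and flap_c2 above 0.5 N and x of carrier in the frame of nest below -0.037 m), for 0.1 s.
2. the carrier's front is 10 mm or more under the flap, pushed by a finger while a finger still holds the bar down (flap above 0.28 rad) (value of joint flap above 0.28 rad and contact force between the fingers and flap_c2 above 0.5 N and contact force between the fingers and carrier above 0.1 N and x of carrier in the frame of nest between -0.025 and 0 m), for 0.05 s.
3. the carrier is within 3 mm of the stop with the bar still pressed and the flap open (value of joint flap above 0.28 rad and contact force between the fingers and flap_c2 above 0.5 N and x of carrier in the frame of nest above 0.002 m), for 0.05 s.
At the end, for the whole second after the job is handed in: The carrier rests flat in the lane within 3 mm of the end stop, the flap has shut into its groove (below 0.06 rad), all is still and the bystanders are within 20 mm of where they stood (x of carrier in the frame of nest between 0.002 and 0.008 m and value of joint flap below 0.06 rad and angle between the x axis of carrier and the x axis of nest, either way round below 0.08 rad and z of carrier in the frame of nest below 0.011 m and linear speed of carrier below 0.01 m/s and distance of each of transformer, flux, spool from where it was at the start of the episode below 0.02 m); the robot touches nothing.
It fails at once if the carrier is lifted (more than 6 mm off the lane floor) or tipped (z of carrier in the frame of nest above 0.014 m or angle between carrier's own z axis and vertical above 0.2 rad).
It fails at once if the flap is let down (below 0.265 rad) on the carrier on its way under it (value of joint flap below 0.265 rad and x of carrier in the frame of nest between -0.027 and -0.003 m).
It fails at once if a bystander is pushed more than 20 mm or tipped over (distance of any of transformer, flux, spool from where it was at the start of the episode above 0.02 m or angle between any of transformer, flux, spool's own z axis and vertical above 0.5 rad).
It also fails if it takes over 40 s, if anything falls off the work surface, if the arm or the gripper's body presses on something with over 40 N, if the wrist force passes 120 N, or if a joint passes its speed limit or range.

ROBOT

A 6-joint arm with a two-finger parallel gripper is mounted at the origin on the work surface. World frame = base frame: x ahead of the robot, y to its left, z up, the work surface at z = 0. Lengths are in m, angles in rad, forces in N, time in s.
With the tool pointing down it reaches from about 0.35 to 0.85 m from the base axis. Payload 8.1 kg.
Tool frame: the origin (TCP) lies at the very end of the fingers, on their centre line; the grasp point (between the pads) lies 19 mm behind it (robot.pinch_z is the distance from the TCP to the grasp point, in m); x points along the fingers, z is the direction in which the jaws open and shut, and the axes are right-handed (so a half turn about x gives the same grasp; the last joint's range is limited). The gripper opens to 93 mm and grips with 3 to 60 N. Pads are 15 mm wide; open, the fingers measure 128 mm over their backs; the gripper's body (75 mm by 188 mm) begins 65 mm behind the grasp point.
Start: joints at [1.034, 0.13, 1.488, -0, 1.523, -0.085], TCP at [0.262, 0.54, 0.219] pointing down, gripper open.
Joint ranges: [-2.96, 2.96], [-0.89, 2.26], [0.02, 2.5], [-1.34, 4.48], [0, 2.73], [-2.66, 2.66]. Speed limits (rad/s): [2.39, 2.39, 2.79, 3.14, 3.14, 3.14].

INTERFACE

Orientations are given as a rotation vector (axis times angle).
In Python, from plant import robot, optics, ticket gives the robot as it stands.
- The arm moves only by the tool jog_arm, never from a script. Its argument "targets" is a list of rows, each a list of 7 numbers: the shift along the tool's x, y, z in cm, then the turn, a rotation vector about the tool's x, y, z in degrees, then the closure, from 0 (fully open) to 1 (shut). In form: [[dx, dy, dz, ax, ay, az, grip], ...]. A call has 1 to 5 rows; each row is the pose to reach, as a shift and turn from the pose measured when the call began, along the tool's axes at that moment; what a row does not reach only later rows make up. A row lasts 1/8 s, in which the tool goes at most 62.5 mm and 10.7 degrees, less where a joint would pass 70% of its speed; a pose out of reach is approached as far as the arm can. A call with a gripper value outside its range is refused whole. The fingers move at their own pace and stop on an object; "squeeze" is the grip in N (left out, the last holds). Time passes only in rows, so rows that repeat a pose let the fingers close. It gives the time, the measured TCP pose, the force and the opening at its end, in the units of the state.
- robot.read_state(): the state, without advancing time (a new reading comes with each control period).
- optics.read_camera(name): name is "scene" or "top"; returns a dict with "frame" (400x640x3 uint8, red, green, blue), "vertical_fov" (degrees; the focal length in pixels is half the picture's height over the tangent of half this angle, whatever the lens; pixels are square), "cx", "cy" (the principal point, pixels), "R" (3x3) and "t" (3): a world point X has camera coordinates R X + t. Camera axes: x right, y down, z forward; pixel columns grow to the right and rows downward; lengths in m; the calibration is good to about 2 mm. A picture is of the moment at which its call begins. There is no depth.
- ticket.close_job(): hands the job in, once; it reports no verdict.
The state is a dict: "t": time; "q": joint angles; "dq": joint speeds; "joint_torque": joint torques, N m; "tool_pos": TCP position; "orientation": TCP orientation; "force": force on the tool from outside, world axes, zero at the start; "wrist_torque": the same for the moment, N m; "opening": finger opening in m.
Only numpy, scipy, OpenCV 4.12 (cv2) and the standard library are available. Lean on these libraries where they do the work, as an engineer would, in place of code of your own. Each camera call takes 0.05 s, during which the arm holds its last target.

## Working session

There is one attempt and no reset: what is moved stays moved. The work goes in short steps, Python scripts to look and compute and a tool call to move; the robot and the scene stay as the last step left them, time stands still between calls to the robot, and variables do not carry over. Pictures are saved under pics/ and viewed, and the job is handed in when it is done.

Besides the shell and the picture viewer there is one more tool, called in YAML: its name, and indented under it one key for each argument. jog_arm: Moves the arm, as the interface text tells. Its arguments: {"type":"object","properties":{"targets":{"type":"array"},"squeeze":{"type":"number"}},"required":["targets"]}

```bash
ls; mkdir -p pics; python3 - <<'E'
from plant import robot, optics
import cv2
s=robot.read_state()
print(s)
for n in("scene","top"):
    c=optics.read_camera(n); cv2.imwrite(f"pics/{n}0.png",c["frame"][:,:,::-1])
    print(n,{k:v for k,v in c.items() if k!="frame"})
E
```

```text
pics
{'t': 0.0, 'q': array([ 1.03362464e+00,  1.31149832e-01,  1.48924522e+00,  1.16917589e-05,
        1.52296408e+00, -8.53737650e-02]), 'dq': array([-0.00017775,  0.00015006,  0.00064727,  0.00059507,  0.00138529,
       -0.00046045]), 'joint_torque': array([ 1.02874754e-03, -5.59854555e+01, -4.91751981e+01,  7.68903131e-02,
        3.52412753e-02, -1.67445733e-04]), 'tool_pos': array([0.2616338, 0.5393496, 0.2176129]), 'orientation': array([-0.87115292,  1.39130945,  0.86984722]), 'force': array([ 0.67052873,  0.63954699, -0.05214931]), 'wrist_torque': array([-0.01404917,  0.03008038, -0.01803259]), 'opening': 0.09301297877726822}
scene {'vertical_fov': 48.94451794383692, 'cx': 325.876064239634, 'cy': 202.02582663298034, 'R': array([[ 0.23682149,  0.97153864, -0.00531607],
       [ 0.811855  , -0.20089682, -0.54820793],
       [-0.53367317,  0.12551154, -0.83632518]]), 't': array([-0.14839811, -0.43843758,  1.15222229])}
top {'vertical_fov': 53.962669847279166, 'cx': 325.97975186699864, 'cy': 202.98871576872085, 'R': array([[ 0.01177623, -0.99992979, -0.00131546],
       [-0.99702871, -0.01164189, -0.07614609],
       [ 0.07612543,  0.00220826, -0.9970958 ]]), 't': array([-0.00923439,  0.60094824,  0.76653705])}
```

View pics/scene0.png

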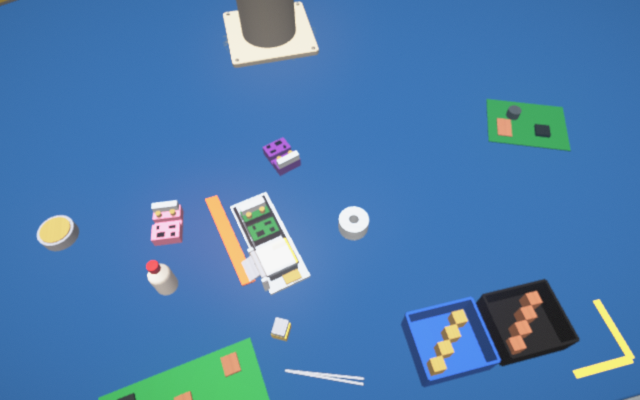

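View pics/top0.png

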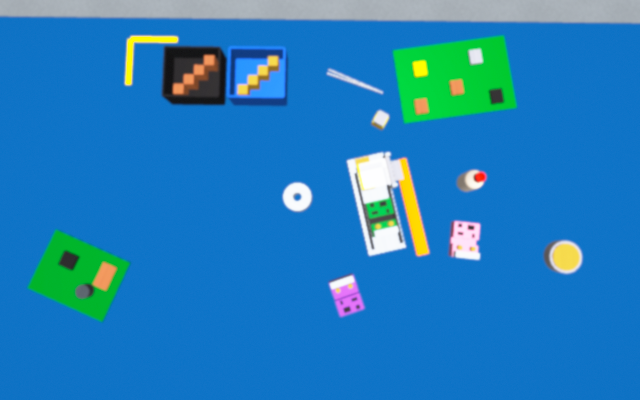

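```bash
cat > h.py <<'E'
import numpy as np, cv2
from plant import robot, optics
def cam(n):
    c=optics.read_camera(n); c["f"]=200/np.tan(np.radians(c["vertical_fov"]/2)); return c
def ray(c,u,v):
    d=c["R"].T@np.array([(u-c["cx"])/c["f"],(v-c["cy"])/c["f"],1]); return -c["R"].T@c["t"],d/np.linalg.norm(d)
def onz(c,u,v,z):
    o,d=ray(c,u,v); return o+d*(z-o[2])/d[2]
def tri(c1,p1,c2,p2):
    o1,d1=ray(c1,*p1);o2,d2=ray(c2,*p2)
    A=np.stack([d1,-d2],1); s=np.linalg.lstsq(A,o2-o1,rcond=None)[0]
    a=o1+s[0]*d1;b=o2+s[1]*d2; return (a+b)/2,np.linalg.norm(a-b)
def proj(c,X):
    p=c["R"]@np.asarray(X)+c["t"]; return p[:2]/p[2]*c["f"]+[c["cx"],c["cy"]]
E
python3 - <<'E'
from h import *
for n,(x,y,w,h) in dict(scene=(190,180,140,120),top=(330,140,120,120)).items():
    c=cam(n); f=c["frame"]; k=6 if n=="scene" else 6
    if n=="scene":k=5
    else:k=5
    cv2.imwrite(f"pics/{n}1.png",cv2.resize(f[y:y+h,x:x+w,::-1],None,fx=k,fy=k,interpolation=cv2.INTER_CUBIC))
    hsv=cv2.cvtColor(f,cv2.COLOR_RGB2HSV)
    m=cv2.inRange(hsv,(8,170,150),(22,255,255))
    cs,_=cv2.findContours(m,0,2)
    for q in cs:
        if cv2.contourArea(q)>300: print(n,cv2.contourArea(q),cv2.boxPoints(cv2.minAreaRect(q)))
E
```

```text
(no output)
```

View pics/scene1.png

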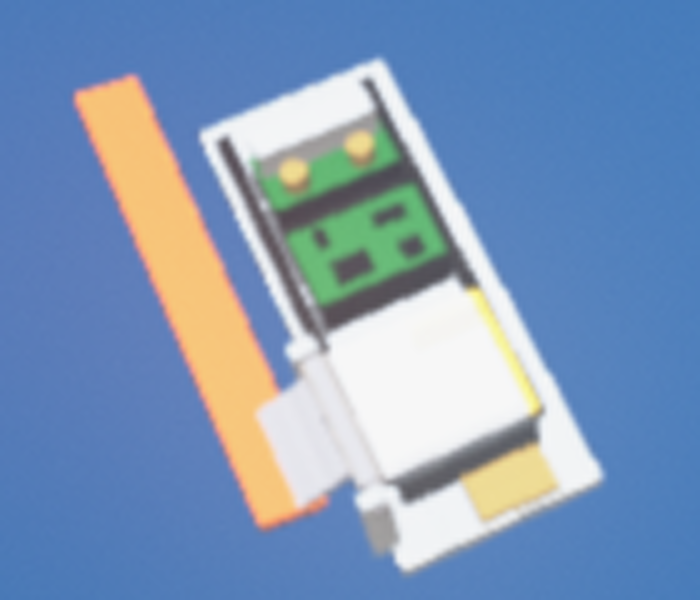

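View pics/top1.png

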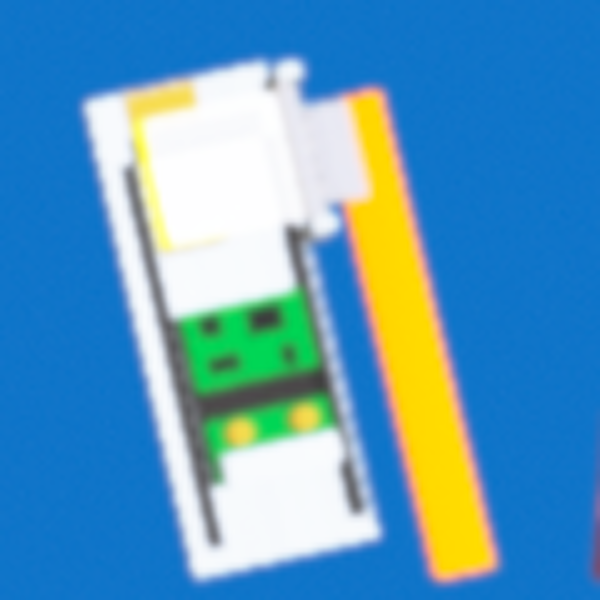

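```bash
python3 - <<'E'
from h import *
S=cam("scene");T=cam("top")
P=dict(nearR=((230.6,206.4),(406,247.6)),nearL=((266.4,192),(369,256)),farL=((310.6,276),(347,160.4)),
barnR=((205,199.4),(429.4,253.6)),barnL=((217,195),(417.4,256)),barfR=((242.4,285.6),(407,157.6)))
for k,(a,b) in P.items():
    X,e=tri(S,a,T,b); print(k,X.round(4),"gap",round(e,4),"z8:",onz(S,*a,.008)[:2].round(4),onz(T,*b,.008)[:2].round(4))
# masks for orange in each & lines
for n,c in(("scene",S),("top",T)):
    hsv=cv2.cvtColor(c["frame"],cv2.COLOR_RGB2HSV)
    for p in [(225,235),(235,260)] if n=="scene" else [(415,215),(405,180)]: print(n,p,hsv[p[1],p[0]])
E
```

```text
nearR [ 0.5134 -0.1645  0.0054] gap 0.0033 z8: [ 0.5156 -0.1626] [ 0.5133 -0.1656]
nearL [ 0.4953 -0.0904  0.0032] gap 0.0014 z8: [ 0.4988 -0.0897] [ 0.4954 -0.0906]
farL [ 0.6919 -0.0442  0.003 ] gap 0.0011 z8: [ 0.6941 -0.044 ] [ 0.6908 -0.0445]
barnR [ 0.5029 -0.2064  0.0298] gap 0.0017 z8: [ 0.4873 -0.2093] [ 0.5017 -0.213 ]
barnL [ 0.4979 -0.1831  0.0292] gap 0.0013 z8: [ 0.4825 -0.1854] [ 0.4966 -0.1886]
barfR [ 0.6937 -0.1618  0.0317] gap 0.0035 z8: [ 0.6834 -0.1625] [ 0.6981 -0.1684]
scene (225, 235) [ 18 129 247]
scene (235, 260) [ 18 127 247]
top (415, 215) [ 26 255 255]
top (405, 180) [ 25 255 255]
```

```bash
python3 - <<'E'
from h import *
S=cam("scene");T=cam("top")
out={}
for n,c,lo,hi in(("scene",S,(10,80,180),(26,200,255)),("top",T,(16,150,180),(32,255,255))):
    hsv=cv2.cvtColor(cv2.resize(c["frame"],None,fx=4,fy=4,interpolation=cv2.INTER_CUBIC),cv2.COLOR_RGB2HSV)
    m=cv2.inRange(hsv,lo,hi)
    cs,_=cv2.findContours(m,0,2)
    for q in cs:
        a=cv2.contourArea(q)/16
        r=cv2.minAreaRect(q)
        if a>400 and max(r[1])/min(r[1])>4:
            b=(cv2.boxPoints(r)+.5)/4-.5; print(n,a); print(b.round(2)); out[n]=b
E
```

```text
scene 1060.21875
[[204.53 198.92]
 [217.07 193.5 ]
 [254.33 279.73]
 [241.79 285.15]]
top 945.03125
[[394.09 160.71]
 [405.21 158.01]
 [428.11 252.46]
 [416.98 255.15]]
```

```bash
cat >> h.py <<'E'
YAW=None
def load():
    global O,u,n
    O=np.load("nest.npy"); 
    return O
def tonest(X,p):
    x,y,a=p; d=np.asarray(X)[:2]-[x,y]; c,s=np.cos(a),np.sin(a); return np.array([c*d[0]+s*d[1],-s*d[0]+c*d[1],X[2]])
def toworld(P,p):
    x,y,a=p; c,s=np.cos(a),np.sin(a); return np.array([x+c*P[0]-s*P[1],y+s*P[0]+c*P[1],P[2]])
E
python3 - <<'E'
from h import *
from scipy.optimize import least_squares
S=cam("scene");T=cam("top")
P={(-.13,-.038,.008):((230.6,206.4),(406,247.6)),(-.13,.038,.008):((266.4,192),(369,256)),(.07,.038,.008):((310.6,276),(347,160.4)),
(-.15,-.074,.0338):((205,199.4),(429.4,253.6)),(-.15,-.05,.0302):((217,195),(417.4,256)),(.045,-.074,.0338):((242.4,285.6),(407,157.6))}
def f(p,use="ST",free=False):
    r=[]
    for k,(a,b) in P.items():
        X=toworld(np.array(k)+[0,0,p[3]],p[:3])
        if "S" in use:r+=list(proj(S,X)-a)
        if "T" in use:r+=list(proj(T,X)-b)
    return np.array(r+[p[3]*300 ])
for use in("ST","S","T"):
    o=least_squares(f,[.632,-.1,.23,0],args=(use,)); print(use,o.x.round(4)); print(o.fun.round(1))
    if use=="ST": p=o.x[:3]; np.save("nest.npy",p)
def sn(c,q,z): return tonest(onz(c,*q,z),p).round(4)
print("T groove",sn(T,(382.4,218.6),.030),"front green",sn(T,(377.6,201.6),.030), "green rear/heel", sn(T,(385.5,228.5),.03))
print("S groove",sn(S,(257,222),.030),"front green",sn(S,(190+380/5,180+283/5),.03),"heel topfront",sn(S,(190+322/5,180+137/5),.046))
for x in(-.06,-.07,-.08,-.085,-.09,-.095):
    print(x,proj(S,toworld(np.array([x,0,.046]),p)),proj(T,toworld(np.array([x,0,.046]),p)))
E
```

```text
ST [ 0.6324 -0.0986  0.232  -0.0017]
[-1.4  0.3 -0.2 -0.7 -0.9 -0.   0.4 -0.9 -1.1 -0.6  0.4 -0.3 -0.  -0.6
 -0.8 -0.3  0.5  0.  -1.1 -0.1 -0.2 -0.6 -1.6  0.1 -0.5]
S [ 0.6348 -0.0975  0.2315  0.001 ]
[-0.9  0.5 -0.3  0.1 -0.3 -0.1  0.4 -0.5  0.9  0.2  0.3  0.   0.3]
T [ 0.6316 -0.0991  0.2321  0.0012]
[ 0.3 -0.3  0.8 -0.4  0.7 -0.2 -0.2  0.2 -0.5  0.4 -1.1  0.2  0.3]
T groove [-0.0637 -0.0014  0.03  ] front green [-0.0286  0.0002  0.03  ] green rear/heel [-0.0841 -0.0029  0.03  ]
S groove [-0.0589 -0.0054  0.03  ] front green [-0.0232 -0.0025  0.03  ] heel topfront [-0.0801  0.0004  0.046 ]
-0.06 [258.36172989 215.82237521] [382.44534584 216.60265297]
-0.07 [256.27799285 211.64246401] [383.62482944 221.6230449 ]
-0.08 [254.21970823 207.51360955] [384.80662036 226.65325783]
-0.085 [253.19996528 205.46803716] [385.39838319 229.17205618]
-0.09 [252.18641251 203.43488206] [385.99072539 231.69332061]
-0.095 [251.1789937  201.41403151] [386.58364782 234.21705474]
```

```bash
cat >> h.py <<'E'
from scipy.spatial.transform import Rotation as Ro
def plan(P,p=None,pr=True):
    p=np.load("nest.npy") if p is None else p
    s=robot.read_state(); R=Ro.from_rotvec(s["orientation"]); M=R.as_matrix()
    X=toworld(np.array(P),p)
    a=p[2]; ny=np.array([-np.sin(a),np.cos(a),0]); best=None
    for sg in(1,-1):
        xz=np.array([0,0,-1.]); z=sg*ny; y=np.cross(z,xz)
        G=Ro.from_matrix(np.stack([xz,y,z],1)); rv=(R.inv()*G).as_rotvec()
        if best is None or np.linalg.norm(rv)<np.linalg.norm(best[0]): best=(rv,sg)
    d=M.T@(X-s["tool_pos"])
    print("t",s["t"],"tcp nest mm",(tonest(s["tool_pos"],p)*1e3).round(1),"F",s["force"].round(2),"Tq",s["wrist_torque"].round(2),"open",round(s["opening"],4))
    print("shift cm",(d*100).round(2),"turn deg",np.degrees(best[0]).round(2),"sgn",best[1]); print(M.round(3))
E
python3 -c "
from h import *
plan([-.118,-.032,.12])"
```

```text
t 0.5 tcp nest mm [-213.7  706.4  218.6] F [-0.27 -0.7   0.3 ] Tq [ 0.06 -0.01 -0.08] open 0.0929
shift cm [  9.86 -54.07 -51.19] turn deg [-3.918e+01 -1.000e-02 -0.000e+00] sgn 1
[[-0.    -0.9    0.437]
 [-0.     0.437  0.9  ]
 [-1.    -0.    -0.   ]]
```

jog_arm:
  targets:
    - [0, -4, -4, -6, 0, 0, 0.55]
    - [0, -8, -8, -12, 0, 0, 0.55]
    - [0, -12, -12, -18, 0, 0, 0.55]
    - [0, -16, -16, -24, 0, 0, 0.55]
    - [0, -20, -20, -30, 0, 0, 0.55]

```text
t: 1.12
tool_pos: [0.3549, 0.2709, 0.2189]
orientation: [-1.265, 1.172, 1.264]
force: [-0.2, 0.3, -0.2]
opening: 0.0476
```

```bash
python3 -c "
from h import *
plan([-.118,-.032,.12])"
```

```text
t 1.125 tcp nest mm [-185.   423.4  218.9] F [-0.24  0.25 -0.25] Tq [ 0.01 -0.    0.02] open 0.0476
shift cm [  9.89 -13.71 -43.94] turn deg [-8.96  0.01  0.05] sgn 1
[[ 0.001 -0.997 -0.076]
 [ 0.    -0.076  0.997]
 [-1.    -0.001  0.   ]]
```

jog_arm:
  targets:
    - [0, -2, -5, -2, 0, 0, 0.55]
    - [0, -4, -10, -4, 0, 0, 0.55]
    - [0, -6, -16, -6, 0, 0, 0.55]
    - [0, -8, -22, -8, 0, 0, 0.55]
    - [0, -10, -28, -9, 0, 0, 0.55]

```text
t: 1.75
tool_pos: [0.4756, -0.0006, 0.2193]
orientation: [-1.38, 1.088, 1.377]
force: [1.2, 1.5, 0.5]
opening: 0.0415
```

```bash
python3 -c "
from h import *
plan([-.118,-.032,.12])"
```

```text
t 1.75 tcp nest mm [-130.1  131.4  219.3] F [1.15 1.51 0.52] Tq [ 0.04 -0.02  0.01] open 0.0415
shift cm [  9.94  -1.16 -16.34] turn deg [ 0.08 -0.01  0.13] sgn 1
[[ 0.002 -0.973 -0.231]
 [ 0.    -0.231  0.973]
 [-1.    -0.002 -0.   ]]
```

jog_arm:
  targets:
    - [2, -0.3, -6, 0, 0, 0, 0.55]
    - [5, -0.7, -11, 0, 0, 0, 0.55]
    - [8, -1.2, -16.3, 0, 0, 0.1, 0.55]
    - [10, -1.2, -16.3, 0, 0, 0.1, 0.55]
    - [10, -1.2, -16.3, 0, 0, 0.1, 0.55]

```text
t: 2.38
tool_pos: [0.5235, -0.1557, 0.1173]
orientation: [-1.375, 1.091, 1.382]
force: [-0.6, -0.4, 1.0]
opening: 0.0417
```

```bash
python3 - <<'E'
from h import *
plan([-.118,-.032,.05])
for n,(x,y,w,h) in dict(scene=(150,120,200,160),top=(300,130,180,150)).items():
    f=cam(n)["frame"]
    cv2.imwrite(f"pics/{n}2.png",cv2.resize(f[y:y+h,x:x+w,::-1],None,fx=3.5,fy=3.5,interpolation=cv2.INTER_CUBIC))
E
```

```text
t 2.375 tcp nest mm [-119.1  -30.5  117.3] F [-0.56 -0.4   0.99] Tq [ 0.08  0.05 -0.01] open 0.0417
shift cm [ 6.73 -0.13 -0.16] turn deg [ 0.04  0.15 -0.17] sgn 1
[[-0.004 -0.973 -0.231]
 [ 0.002 -0.231  0.973]
 [-1.     0.003  0.003]]
```

View pics/scene2.png

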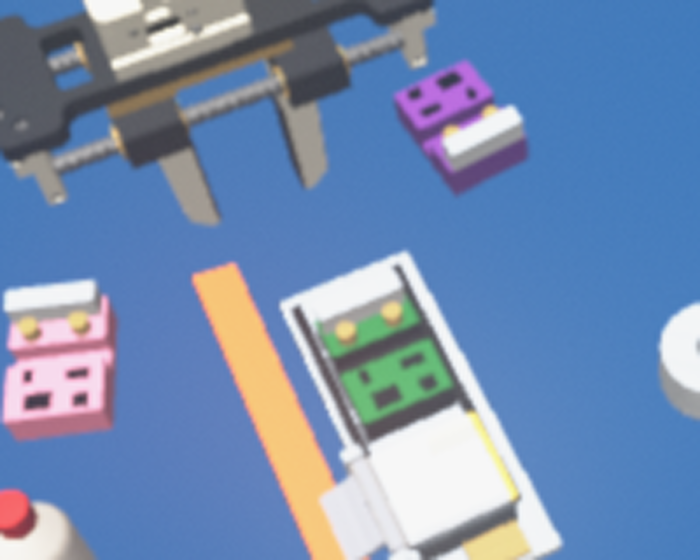

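View pics/top2.png

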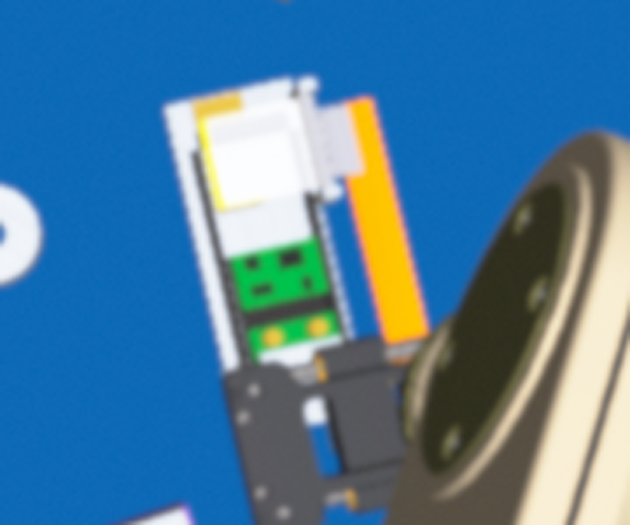

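```bash
python3 - <<'E'
from h import *
p=np.load("nest.npy"); S=cam("scene")
for q in[(190,222),(203,224),(219,217),(305,187),(316,187),(327,179)]:
    print(q,(tonest(onz(S,150+q[0]/3.5,120+q[1]/3.5,.117),p)*1e3).round(1))
E
```

```text
(190, 222) [-117.2  -65.3  117. ]
(203, 224) [-113.1  -60.1  117. ]
(219, 217) [-113.6  -51.8  117. ]
(305, 187) [-111.6   -8.1  117. ]
(316, 187) [-109.1   -3.3  117. ]
(327, 179) [-111.3    3.3  117. ]
```

jog_arm:
  targets:
    - [3.5, -0.1, -0.25, 0, 0.1, -0.1, 0.55]
    - [6.7, -0.1, -0.25, 0, 0.1, -0.1, 0.55]
    - [7.5, -0.1, -0.25, 0, 0.1, -0.1, 0.55]
    - [7.5, -0.1, -0.25, 0, 0.1, -0.1, 0.55]
    - [7.5, -0.1, -0.25, 0, 0.1, -0.1, 0.55]

```text
t: 3.15
tool_pos: [0.5289, -0.1581, 0.0479]
orientation: [-1.386, 1.086, 1.373]
force: [-1.1, -0.9, -0.3]
opening: 0.0417
```

```bash
python3 - <<'E'
from h import *
plan([-.118,-.033,.021])
for n,(x,y,w,h) in dict(scene=(170,150,150,150),top=(330,140,120,120)).items():
    f=cam(n)["frame"]
    cv2.imwrite(f"pics/{n}3.png",cv2.resize(f[y:y+h,x:x+w,::-1],None,fx=4,fy=4,interpolation=cv2.INTER_CUBIC))
E
```

```text
t 3.15 tcp nest mm [-114.3  -34.1   47.9] F [-1.14 -0.91 -0.26] Tq [ 0.07 -0.05  0.01] open 0.0417
shift cm [2.69 0.38 0.12] turn deg [ 0.19 -0.26  0.36] sgn 1
[[ 0.007 -0.972 -0.233]
 [-0.003 -0.233  0.972]
 [-1.    -0.006 -0.005]]
```

View pics/scene3.png

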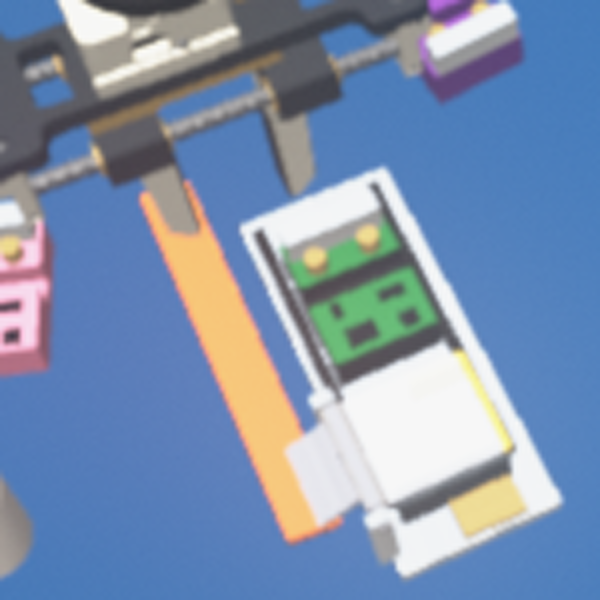

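jog_arm:
  targets:
    - [0.6, 0.4, 0.1, 0.2, -0.2, 0.3, 0.55]
    - [1.4, 0.4, 0.1, 0.2, -0.2, 0.3, 0.55]
    - [1.4, 0.4, 0.1, 0.2, -0.2, 0.3, 0.55]

```text
t: 3.62
tool_pos: [0.5238, -0.1579, 0.0323]
orientation: [-1.377, 1.091, 1.378]
force: [0.4, 0.1, 0.4]
opening: 0.0416
```

```bash
python3 - <<'E'
from h import *
plan([-.118,-.033,.021])
E
```

```text
t 3.625 tcp nest mm [-119.3  -32.7   32.3] F [0.41 0.07 0.35] Tq [ 0.08  0.01 -0.  ] open 0.0416
shift cm [ 1.13 -0.13 -0.03] turn deg [-0.04  0.02 -0.05] sgn 1
[[-0.001 -0.973 -0.229]
 [ 0.    -0.229  0.973]
 [-1.     0.001  0.   ]]
```

jog_arm:
  targets:
    - [0.4, 0, 0, 0, 0, 0, 0.55]
    - [0.8, 0, 0, 0, 0, 0, 0.55]
    - [0.8, 0, 0, 0, 0, 0, 0.55]

```text
t: 4.0
tool_pos: [0.5245, -0.1574, 0.0251]
orientation: [-1.377, 1.09, 1.378]
force: [-1.8, 4.0, 8.5]
opening: 0.042
```

```bash
python3 - <<'E'
from h import *
plan([-.118,-.033,.0205])
for n,(x,y,w,h) in dict(scene=(170,150,150,150)).items():
    f=cam(n)["frame"]
    cv2.imwrite(f"pics/{n}4.png",cv2.resize(f[y:y+h,x:x+w,::-1],None,fx=4,fy=4,interpolation=cv2.INTER_CUBIC))
E
```

```text
t 4.0 tcp nest mm [-118.5  -32.5   25.1] F [-1.79  3.99  8.47] Tq [ 0.51  0.31 -0.06] open 0.042
shift cm [ 0.46 -0.05 -0.05] turn deg [-0.02  0.03  0.02] sgn 1
[[ 0.    -0.973 -0.23 ]
 [ 0.001 -0.23   0.973]
 [-1.    -0.     0.001]]
```

View pics/scene4.png

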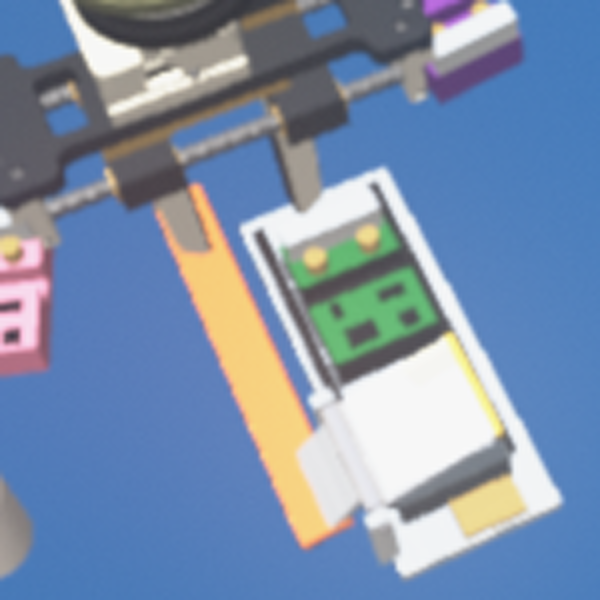

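jog_arm:
  targets:
    - [0.25, 0, 0, 0, 0, 0, 0.55]
    - [0.5, 0, 0, 0, 0, 0, 0.55]
    - [0.5, 0, 0, 0, 0, 0, 0.55]

```text
t: 4.42
tool_pos: [0.5257, -0.1576, 0.0214]
orientation: [-1.379, 1.089, 1.376]
force: [-0.5, 3.0, 9.4]
opening: 0.0415
```

```bash
python3 - <<'E'
from h import *
plan([-.113,-.033,.0205])
for n,(x,y,w,h) in dict(scene=(230,220,90,80),top=(330,140,120,120)).items():
    f=cam(n)["frame"]
    cv2.imwrite(f"pics/{n}5.png",cv2.resize(f[y:y+h,x:x+w,::-1],None,fx=5,fy=5,interpolation=cv2.INTER_CUBIC))
c=cam("scene");c2=cam("top");p=np.load("nest.npy")
for th in(.3,.4,.5,.6):
    for x in (0,.052):
        P=[x,-.035+.062*np.cos(th),.04+.062*np.sin(th)]
        print(th,x,((proj(c,toworld(P,p))-[230,220])*5).round(0),((proj(c2,toworld(P,p))-[330,140])*5).round(0))
E
```

```text
t 4.425 tcp nest mm [-117.3  -32.9   21.4] F [-0.51  3.02  9.36] Tq [ 0.31  0.18 -0.08] open 0.0415
shift cm [ 0.09 -0.43 -0.01] turn deg [-0.01 -0.03  0.14] sgn 1
[[ 0.002 -0.973 -0.23 ]
 [ 0.    -0.23   0.973]
 [-1.    -0.002 -0.   ]]
0.3 0 [268.  65.] [170. 243.]
0.3 0.052 [331. 186.] [139. 113.]
0.4 0 [261.  59.] [177. 240.]
0.4 0.052 [324. 181.] [146. 109.]
0.5 0 [252.  54.] [185. 237.]
0.5 0.052 [316. 177.] [154. 105.]
0.6 0 [242.  50.] [195. 234.]
0.6 0.052 [306. 174.] [164. 100.]
```

View pics/scene5.png

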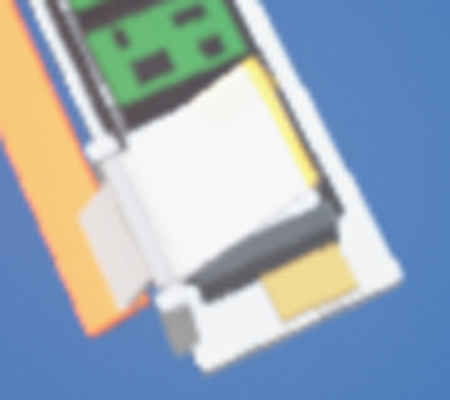

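View pics/top5.png

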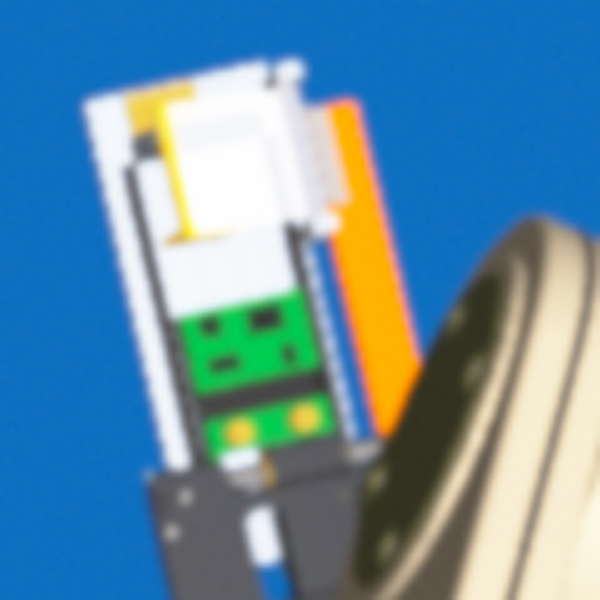

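jog_arm:
  targets:
    - [0.15, -0.6, 0, 0, 0, 0.1, 0.55]
    - [0.15, -1.2, 0, 0, 0, 0.1, 0.55]
    - [0.15, -1.8, 0, 0, 0, 0.1, 0.55]
    - [0.15, -2.4, 0, 0, 0, 0.1, 0.55]
    - [0.15, -2.4, 0, 0, 0, 0.1, 0.55]

```text
t: 5.25
tool_pos: [0.5498, -0.1525, 0.0203]
orientation: [-1.38, 1.09, 1.376]
force: [0.4, -2.5, 4.4]
opening: 0.042
```

```bash
python3 - <<'E'
from h import *
plan([-.037,-.033,.0205])
for n,(x,y,w,h) in dict(scene=(170,150,150,150),top=(330,140,120,120)).items():
    f=cam(n)["frame"]
    cv2.imwrite(f"pics/{n}6.png",cv2.resize(f[y:y+h,x:x+w,::-1],None,fx=4,fy=4,interpolation=cv2.INTER_CUBIC))
E
```

```text
t 5.25 tcp nest mm [-92.8 -33.5  20.3] F [ 0.4  -2.51  4.4 ] Tq [-0.58  0.1   0.02] open 0.042
shift cm [-0.01 -5.58  0.05] turn deg [-0.01 -0.08  0.07] sgn 1
[[ 0.002 -0.973 -0.23 ]
 [-0.001 -0.23   0.973]
 [-1.    -0.001 -0.001]]
```

View pics/scene6.png

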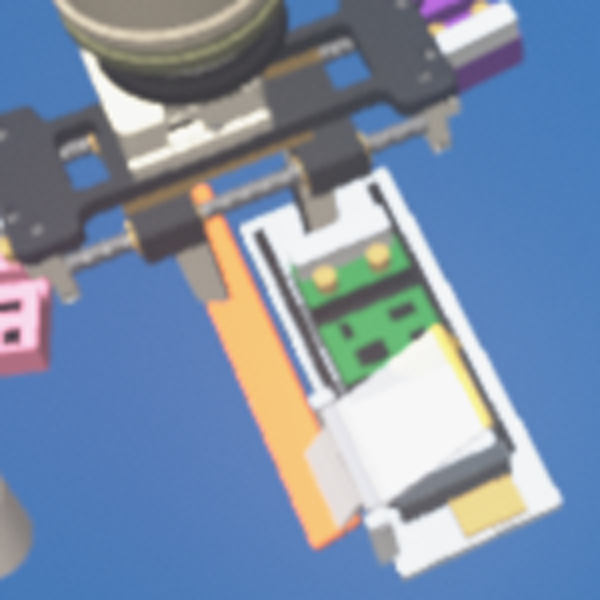

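jog_arm:
  targets:
    - [0.07, -0.6, 0.05, 0, 0, 0, 0.55]
    - [0.07, -1.2, 0.05, 0, 0, 0, 0.55]
    - [0.07, -1.8, 0.05, 0, 0, 0, 0.55]
    - [0.07, -2.4, 0.05, 0, 0, 0, 0.55]
    - [0.07, -2.8, 0.05, 0, 0, 0, 0.55]

```text
t: 5.98
tool_pos: [0.5765, -0.1456, 0.0195]
orientation: [-1.379, 1.091, 1.377]
force: [-4.8, -3.3, 5.6]
opening: 0.042
```

```bash
python3 - <<'E'
from h import *
plan([-.037,-.033,.0205])
for n,(x,y,w,h) in dict(scene=(170,150,150,150),top=(330,140,120,120)).items():
    f=cam(n)["frame"]
    cv2.imwrite(f"pics/{n}7.png",cv2.resize(f[y:y+h,x:x+w,::-1],None,fx=4,fy=4,interpolation=cv2.INTER_CUBIC))
E
```

```text
t 5.975 tcp nest mm [-65.2 -32.9  19.5] F [-4.77 -3.31  5.59] Tq [-0.66  0.75 -0.07] open 0.042
shift cm [-0.1  -2.82 -0.  ] turn deg [-0.02 -0.07  0.03] sgn 1
[[ 0.001 -0.973 -0.23 ]
 [-0.001 -0.23   0.973]
 [-1.    -0.001 -0.001]]
```

View pics/scene7.png

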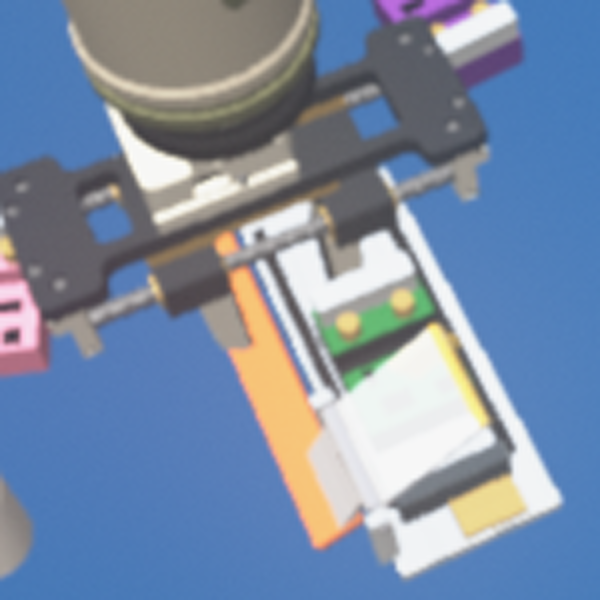

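jog_arm:
  targets:
    - [0.03, -0.6, 0, 0, 0, 0, 0.55]
    - [0.03, -1.2, 0, 0, 0, 0, 0.55]
    - [0.03, -1.8, 0, 0, 0, 0, 0.55]
    - [0.03, -2.3, 0, 0, 0, 0, 0.55]
    - [0.03, -2.6, 0, 0, 0, 0, 0.55]

```text
t: 6.7
tool_pos: [0.6022, -0.1396, 0.0192]
orientation: [-1.379, 1.09, 1.376]
force: [-3.3, -4.3, 4.6]
opening: 0.0419
```

```bash
python3 - <<'E'
from h import *
plan([-.037,-.033,.0205])
for n,(x,y,w,h) in dict(scene=(170,150,150,150),top=(330,140,120,120)).items():
    f=cam(n)["frame"]
    cv2.imwrite(f"pics/{n}8.png",cv2.resize(f[y:y+h,x:x+w,::-1],None,fx=4,fy=4,interpolation=cv2.INTER_CUBIC))
E
```

```text
t 6.7 tcp nest mm [-38.8 -32.9  19.2] F [-3.27 -4.29  4.58] Tq [-0.58  0.65 -0.06] open 0.0419
shift cm [-0.13 -0.18 -0.01] turn deg [-0.01 -0.07  0.06] sgn 1
[[ 0.001 -0.973 -0.23 ]
 [-0.001 -0.23   0.973]
 [-1.    -0.001 -0.001]]
```

View pics/scene8.png

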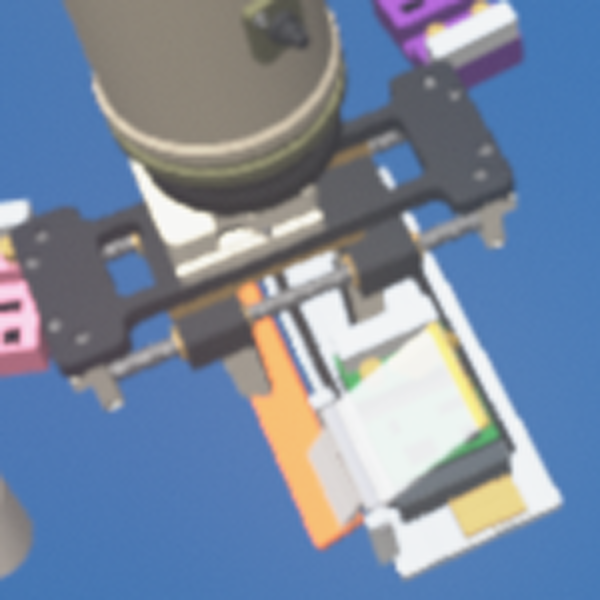

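jog_arm:
  targets:
    - [0.03, -0.2, 0, 0, 0, 0, 0.55]
    - [0.03, -0.4, 0, 0, 0, 0, 0.55]
    - [0.03, -0.4, 0, 0, 0, 0, 0.55]

```text
t: 7.18
tool_pos: [0.6025, -0.1394, 0.019]
orientation: [-1.376, 1.095, 1.383]
force: [-23.3, -7.1, 20.5]
opening: 0.0418
```

```bash
python3 - <<'E'
from h import *
plan([-.037,-.033,.0205])
for n,(x,y,w,h) in dict(scene=(170,150,150,150),top=(330,140,120,120)).items():
    f=cam(n)["frame"]
    cv2.imwrite(f"pics/{n}9.png",cv2.resize(f[y:y+h,x:x+w,::-1],None,fx=4,fy=4,interpolation=cv2.INTER_CUBIC))
E
```

```text
t 7.175 tcp nest mm [-38.4 -32.9  19. ] F [-23.33  -7.07  20.54] Tq [-0.69  3.89  0.5 ] open 0.0418
shift cm [-0.15 -0.14 -0.01] turn deg [ 0.02 -0.   -0.36] sgn 1
[[-0.006 -0.973 -0.23 ]
 [-0.002 -0.23   0.973]
 [-1.     0.006 -0.   ]]
```

View pics/scene9.png

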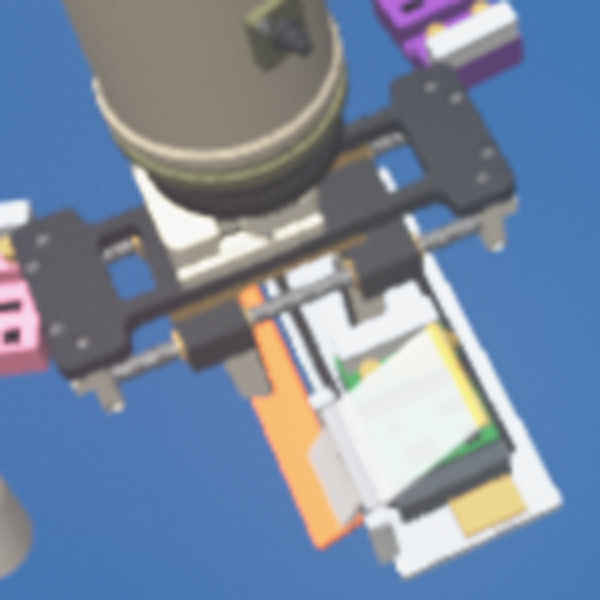

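jog_arm:
  targets:
    - [0, 0.3, 0, 0, 0, 0, 0.55]
    - [0, 0.8, 0, 0, 0, -0.3, 0.55]
    - [-0.6, 1.2, 0, 0, 0, -0.3, 0.55]
    - [-1.2, 1.2, 0, 0, 0, -0.3, 0.55]
    - [-2.2, 1.2, 0, 0, 0, -0.3, 0.55]

```text
t: 7.9
tool_pos: [0.5898, -0.1415, 0.0405]
orientation: [-1.376, 1.092, 1.381]
force: [-0.0, -0.9, 0.9]
opening: 0.0419
```

jog_arm:
  targets:
    - [-3, 0.5, 0, 0, 0, 0, 0.55]
    - [-6, 2, 0, 0, 0, 0, 0.55]
    - [-9, 7, 0, 0, 0, 0, 0.55]
    - [-10, 12, 0, 0, 0, 0, 0.55]
    - [-10, 12, 0, 0, 0, 0, 0.55]

```text
t: 8.52
tool_pos: [0.4711, -0.1693, 0.1416]
orientation: [-1.374, 1.092, 1.381]
force: [0.5, -0.8, 0.5]
opening: 0.0418
```

```bash
python3 - <<'E'
from h import *
plan([-.037,-.033,.0205])
for n,(x,y,w,h) in dict(scene=(190,180,140,120),top=(330,140,120,120)).items():
    f=cam(n)["frame"]
    cv2.imwrite(f"pics/{n}10f.png",f[:,:,::-1])
    cv2.imwrite(f"pics/{n}10.png",cv2.resize(f[y:y+h,x:x+w,::-1],None,fx=5,fy=5,interpolation=cv2.INTER_CUBIC))
E
```

```text
t 8.525 tcp nest mm [-173.2  -31.8  141.6] F [ 0.54 -0.76  0.5 ] Tq [ 0.07 -0.    0.05] open 0.0418
shift cm [ 12.06 -13.66  -0.13] turn deg [-0.08  0.11 -0.19] sgn 1
[[-0.004 -0.973 -0.229]
 [ 0.001 -0.229  0.974]
 [-1.     0.003  0.002]]
```

View pics/scene10.png

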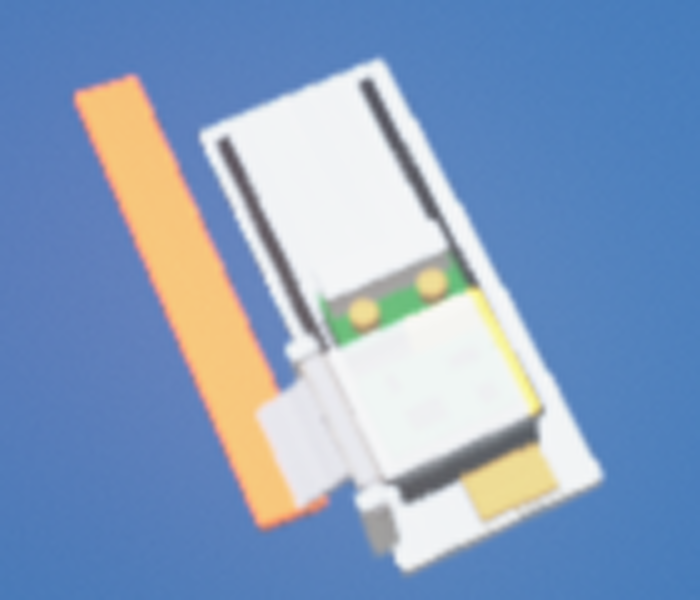

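View pics/top10.png

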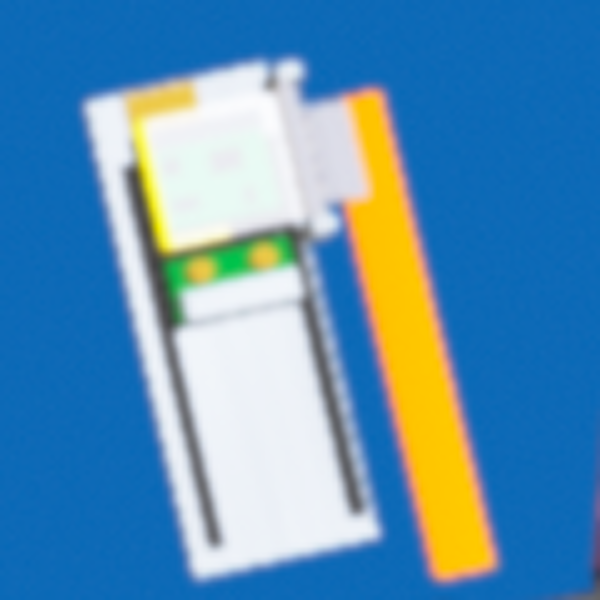

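View pics/scene10f.png

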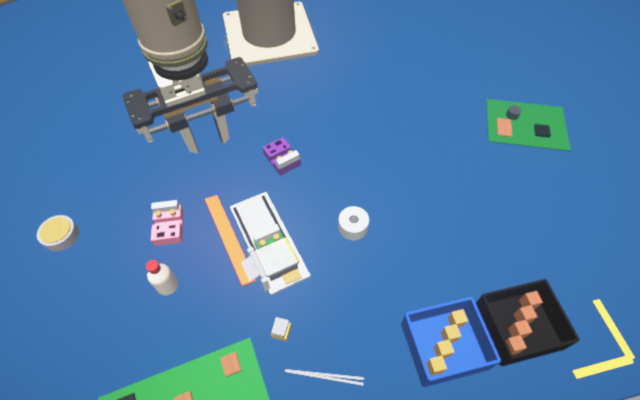

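```bash
python3 - <<'E'
from h import *
T=cam("top");S=cam("scene");p=np.load("nest.npy")
print(tonest(onz(T,330+245/5,140+312/5,.046),p),tonest(onz(S,190+390/5,180+277/5,.046),p), np.abs(robot.read_state()["dq"]).max())
from plant import ticket
print(ticket.close_job())
E
```

```text
[-0.03155764  0.00020666  0.046     ] [-0.01485002 -0.00018973  0.046     ] 0.013509005785286398
the job is handed in; nothing more can be done
None
```

I pressed the bar with the right fingertip, which opened the flap to about 0.5 rad as judged from its corners in both views. While holding it I pushed the carrier along the lane with the left fingertip until it stalled against the stop at about 23 N. I then backed off, lifted clear and handed the job in.

**Last checks:**
- **Flap:** it looks the same as at the start, so it is shut, with the lip in the groove.
- **Carrier:** the rear heel edge measures nest x ≈ -32 mm from the top view (-30 is fully home, measurement good to about 2–3 mm). In the scene view I measured the heel's front top edge at -15 mm (-18 expected), 3 mm off in the other direction. The two views disagree by about that much throughout. The stall at tool x = -38 mm also fits fully home.
- **Bystanders:** the transformer, bottle and spool look unmoved in the scene picture; I did not measure them.
- **Contact:** the gripper was clear of everything and the force reading was about zero.

The run ended at about 8.6 s of the 40 s allowed, and no verdict was reported.

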